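# Unlatch and open the large herb case

## Robot

A 7-joint arm with a two-finger parallel gripper is mounted at the origin on the work surface. World frame = base frame: x ahead of the robot, y to its left, z up, the work surface at z = 0. Lengths are in m, angles in rad, forces in N, time in s.
With the tool pointing down it reaches from about 0.425 to 1.025 m from the base axis. Payload 9.4 kg.
Tool frame: the origin (TCP) lies midway between the tips of the shut fingers; the grasp point (between the pads) lies bot.pinch_z behind it (bot.pinch_z is the distance from the TCP to the grasp point, in m); z points along the fingers, y is the line along which they close (so a half turn about z gives the same grasp; the last joint's range is limited). The gripper opens to 85 mm and grips with 20 to 120 N. Pads are 22 mm wide; open, the fingers measure 114 mm over their backs; the gripper's body (76 mm by 85 mm) begins 54 mm behind the grasp point. The pads swing forward as they close: fully open they stand 13 mm farther back than shut.
Start: joints at [-1.222, 0.599, -0.003, 1.599, 0.002, 0.943, -0.08], TCP at [0.299, 0.66, 0.231] pointing down, gripper open.
Joint ranges: [-2.57, 2.57], [-0.35, 1.97], [-1.29, 1.29], [0.11, 2.56], [-1.05, 4.19], [0.11, 1.86], [-2.63, 2.63]. Speed limits (rad/s): [2.22, 2.22, 3.01, 3.01, 3.14, 3.14, 3.14].

## Interface

Orientations are given as a unit quaternion [x, y, z, w].
In Python, from rig import bot gives the robot as it stands.
- The arm moves only by the shell command python3 -m crank 'ROWS' [OPENING] [FORCE]. ROWS is JSON, a list of rows, each a list of 6 numbers: the shift along the tool's x, y, z as a fraction of full scale, then the turn, a rotation vector about the tool's x, y, z as a fraction of full scale. In form: [[x, y, z, wx, wy, wz], ...]. A call has 1 to 5 rows; each row shifts and turns the commanded pose from where the row before left it, along the tool's axes as they then stand; what a row does not reach is not made up. Full scale, the value 1, is 0.02 m for a shift and 6 degrees for a turn. A row lasts 1/8 s, in which the tool goes at most 62.5 mm and 10.7 degrees, less where a joint would pass 70% of its speed; a pose out of reach is approached as far as the arm can. A call with a number of a shift or a turn outside -1 to 1 is refused whole. A call with a gripper value outside its range is refused whole. OPENING is the opening, from 0 (shut) to 1 (fully open), set as the call begins (- or left out, the last holds). The fingers move at their own pace and stop on an object; FORCE is the grip in N (left out, the last holds). Time passes only in rows, so rows that do not move let the fingers close. It gives the time, the measured TCP pose, the force, the opening and the grip force at its end, in the units of the state.
- bot.read_state(): the state, without advancing time (a new reading comes with each control period).
- bot.read_camera(name): name is "side" or "top" or "wrist"; returns a dict with "frame" (480x640x3 uint8, red, green, blue), "K" (3x3 intrinsics, pixels), "k1" (the pictures are not rectified: a ray, as slopes to the right and down, at radius r is drawn at 1 + k1 r^2 times it, then the intrinsics apply), "origin" and "orientation" of the camera in the world; the wrist camera has in their place "T_tool_cam" (4x4, takes a point from camera to tool coordinates, whose origin is the TCP and whose axes are the flange's). Camera axes: x right, y down, z forward; pixel columns grow to the right and rows downward; lengths in m; the calibration is good to about 2 mm. A picture is of the moment at which its call begins: read the wrist's pose just before it. There is no depth.
- bot.finish_job(): hands the job in; it is judged then, once.
The state is a dict: "time_s": time; "qpos": joint angles; "qd": joint speeds; "joint_torque": joint torques, N m; "tcp_pos": TCP position; "orientation": TCP orientation; "wrist_force": force on the tool from outside, world axes, zero at the start; "wrist_torque": the same for the moment, N m; "finger_gap": opening from 0.0 (shut) to 1.0 (fully open); "finger_force": force on a finger pad.
Only numpy, scipy, OpenCV 4.12 (cv2) and the standard library are available. Lean on these libraries where they do the work, as an engineer would, in place of code of your own. Each camera call takes 0.05 s, during which the arm holds its last target. There are 200 camera calls.

## Task

Open the larger of the two steel herb cases on the counter: turn the latch knob on its cover a full quarter turn clockwise (seen from above), then, by the knob, slide the cover straight away from the robot along the case, fully back over the rear half, and let go. Leave the smaller case latched.

Things in the scene. Friction and masses are not known exactly. Their poses are not given: they have to be found in the camera images.
- cover_knob (a point): Point on the upright axis of the knob on the LARGER steel case (320 x 200 x 110 mm; the other: 210 x 130 x 85), 148 mm above the counter, mid-height of its black bar (42 x 14 mm, top 15 mm above the point). Knob disc 44 mm wide, top 23 mm below the point; flat cover 37 mm below. Fixed to the cover, does not turn with the knob. x axis: the way the cover slides open, away from the robot; z up.
- latch (a joint): Turn of the larger case's knob, rad: 0 = latched, bar along the cover_knob x axis; grows clockwise seen from above to its stop at 1.57, bar square to that axis. Starts between 0 and 0.12. Friction about 0.06 N m, no spring: stays where left. Its cam holds the cover until turned about 1.25. The knob is 40 mm from the case's near end, mid-width, nothing tall around it.
- cover (a joint): Slide of the larger case's cover, m: 0 = shut, grows along the cover_knob x axis to its stop at 0.115 = fully open. Friction about 1.5 N, no spring. Latched, it gives about 3 mm.
- small_latch (a joint): Turn of the smaller case's knob, rad: 0 = latched, to be left so. That case is a bystander of the same make with an equal knob.

How it is judged:
By the outcome, as a careful person would: the job done as asked, in the order asked, and still so for the second after the job is handed in, with the robot touching nothing.
It also fails if it takes over 38 s, if anything falls off the work surface, if the arm or the gripper's body presses on something with over 40 N, if the wrist force passes 120 N, or if a joint passes its speed limit or range.

## Working session

There is one attempt and no reset: what is moved stays moved. The work goes in short steps, Python scripts to look and compute and a shell command to move; the robot and the scene stay as the last step left them, time stands still between calls to the robot, and variables do not carry over. Pictures are saved under pics/ and viewed, at most 10 in all, crops included, and the job is handed in when it is done.

```bash
mkdir -p pics
cat > h.py <<'E'
import numpy as np, cv2
from rig import bot
from scipy.spatial.transform import Rotation as R
def cam(n):
    s=bot.read_state(); c=bot.read_camera(n)
    if n=="wrist":
        T=np.eye(4);T[:3,:3]=R.from_quat(s["orientation"]).as_matrix();T[:3,3]=s["tcp_pos"]
        T=T@np.array(c["T_tool_cam"]);o,M=T[:3,3],T[:3,:3]
    else:
        o=np.array(c["origin"]);q=np.array(c["orientation"]);M=R.from_quat(q).as_matrix() if q.size==4 else q
    return c["frame"],np.array(c["K"]),c["k1"],o,M
def ray(c,u,v):
    _,K,k1,o,M=c
    d=np.array([(u-K[0,2])/K[0,0],(v-K[1,2])/K[1,1]]);p=d.copy()
    for _ in range(20): p=d/(1+k1*(p@p))
    w=M@np.r_[p,1];return o,w/np.linalg.norm(w)
def onz(c,u,v,z):
    o,w=ray(c,u,v);return o+w*(z-o[2])/w[2]
def save(n,f): cv2.imwrite("pics/"+n,cv2.cvtColor(f,cv2.COLOR_RGB2BGR))
E
python3 - <<'E'
from h import *
for n in("top","side"):
    c=cam(n);save(n+"1.png",c[0]);print(n,c[1].tolist(),c[2],c[3],c[4].round(3).tolist())
print(bot.pinch_z,bot.read_state())
E
```

```text
top [[532.5334560369895, 0.0, 328.89495785015265], [0.0, 532.5334560369895, 239.13620254860686], [0.0, 0.0, 1.0]] -0.08199128228892028 [ 0.39097669 -0.01978793  0.88906744] [[0.005, -0.988, 0.157], [-1.0, -0.006, -0.006], [0.007, -0.157, -0.988]]
side [[433.33522037001967, 0.0, 311.46391387995624], [0.0, 433.33522037001967, 227.28216421006363], [0.0, 0.0, 1.0]] -0.024677514616290416 [ 0.10829053 -0.37891561  0.68917844] [[0.668, -0.517, 0.535], [-0.744, -0.449, 0.495], [-0.016, -0.729, -0.685]]
0.0187 {'time_s': 0.1, 'qpos': array([-1.22168635,  0.60006652, -0.00254891,  1.60002943,  0.00177906,
        0.94290798, -0.07978649]), 'qd': array([-0.00036402, -0.00166732,  0.00142511, -0.00193187,  0.00128835,
        0.00344978, -0.00011215]), 'joint_torque': array([ 4.99799877e-03, -7.77988672e+01,  1.56976718e+00, -2.58626944e+01,
        1.26551694e-02,  5.44507639e-03, -1.83736495e-05]), 'tcp_pos': array([0.29929945, 0.65988298, 0.23049508]), 'orientation': array([ 2.11268738e-01,  9.77427759e-01, -6.98199634e-04, -9.40265394e-05]), 'wrist_force': array([-0.14674402,  0.65411649, -0.2874196 ]), 'wrist_torque': array([-0.06612928,  0.01761351,  0.04670269]), 'finger_force': 0.0, 'finger_gap': 0.998240705723495}
```

View pics/top1.png

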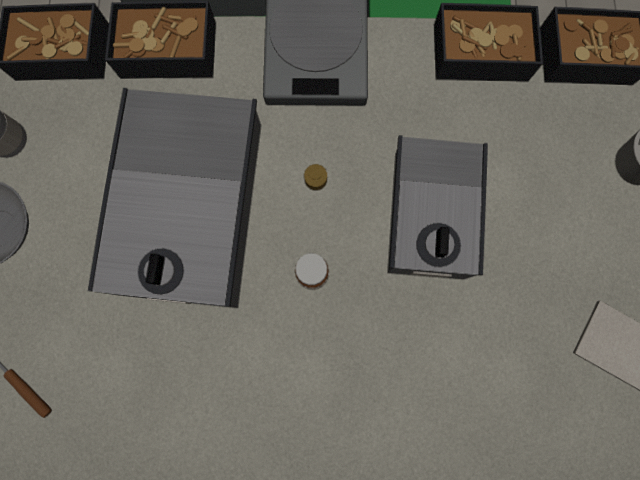

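View pics/side1.png

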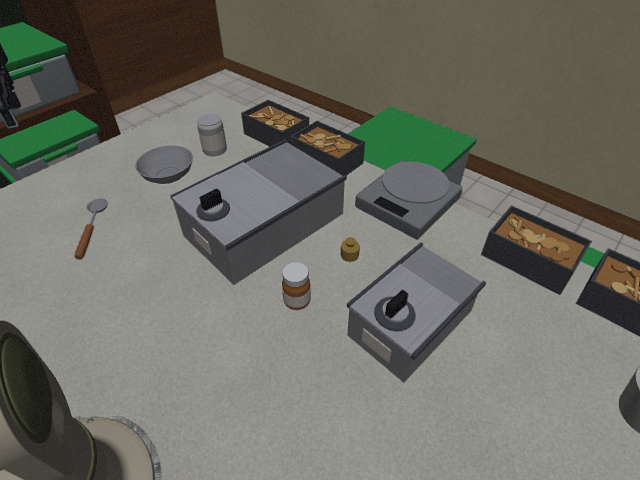

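The top view shows the large case on the left with its knob disc at about (160,271) and bar at (155,268). Its cover's near corners are at (91,291) and (238,306), and its rear rim ends at (125,90) and (257,100). The small case is on the right, with its knob at (438,244). The side view agrees.

Run:
```python
from h import *
c=cam("top");g=cv2.cvtColor(c[0],cv2.COLOR_RGB2GRAY)
m=np.zeros_like(g);m[245:300,130:190]=(g[245:300,130:190]<85)
n,l,st,ce=cv2.connectedComponentsWithStats(m);i=1+st[1:,4].argmax();print(st[i],ce[i])
(cx,cy),r=cv2.minEnclosingCircle(cv2.findNonZero((l==i).astype('uint8')));print(cx,cy,r,onz(c,cx,cy,.125))
b=np.zeros_like(g);b[245:300,130:190]=(g[245:300,130:190]<35)
n,l,st,ce=cv2.connectedComponentsWithStats(b);i=1+st[1:,4].argmax();print(st[i],ce[i],onz(c,*ce[i],.15))
P=[onz(c,u,v,.112) for u,v in((91,291),(125,90),(238,306),(257,100))]
for p in P: print(p.round(4))
for a,e in((0,1),(2,3)): d=P[e]-P[a];print(np.linalg.norm(d),np.degrees(np.arctan2(d[1],d[0])))
d=P[0]-P[2];print("near edge",np.linalg.norm(d),np.degrees(np.arctan2(-d[0],d[1])))
s=bot.read_state();print(R.from_quat(s["orientation"]).as_matrix().round(3),bot.read_camera("wrist")["T_tool_cam"])
```

```text
[ 138  248   46   47 1436] [159.90320334 271.04526462]
160.44207763671875 270.6926574707031 23.560237884521484 [0.46461952 0.21961822 0.125     ]
[145 253  19  32 443] [154.61851016 268.91422122] [0.46463692 0.22020781 0.15      ]
[0.4348 0.3266 0.112 ]
[0.7501 0.2979 0.112 ]
[0.4154 0.1072 0.112 ]
[0.7324 0.0885 0.112 ]
0.3166831936293032 -5.201969028954286
0.31761969805343726 -3.3881300431190304
near edge 0.22021835411919163 -5.0538284700951
[[-0.911  0.413 -0.   ]
 [ 0.413  0.911 -0.001]
 [-0.    -0.001 -1.   ]] [[-4.02022877e-04 -9.48745808e-01 -3.16039920e-01  8.21848825e-02]
 [ 9.99999918e-01 -3.64927032e-04 -1.76559508e-04 -1.09214343e-03]
 [ 5.21785834e-05 -3.16039965e-01  9.48745876e-01 -1.42847633e-01]
 [ 0.00000000e+00  0.00000000e+00  0.00000000e+00  1.00000000e+00]]
```

```bash
python3 -m crank '[[-1,-1,0,0,0,0],[-1,-1,0,0,0,0],[-1,-1,0,0,0,0],[-1,-1,0,0,0,0],[-1,-1,0,0,0,0]]' 1 60
python3 -m crank '[[-1,-1,0,0,0,0],[-1,-1,0,0,0,0],[-1,-1,0,0,0,0],[-1,-1,0,0,0,0],[-1,-1,0,0,0,0]]'
python3 -m crank '[[-1,-1,0,0,0,0],[-1,-1,0,0,0,0],[-1,-1,0,0,0,0],[-1,-1,0,0,0,0],[-1,-1,0,0,0,0]]'
```

```text
time_s: 0.82
tcp_pos: [0.3495, 0.5269, 0.2312]
orientation: [0.211, 0.977, -0.0, 0.0]
wrist_force: [-0.1, -0.6, 0.7]
finger_gap: 1.002
finger_force: 0.0
time_s: 1.45
tcp_pos: [0.3995, 0.3939, 0.2313]
orientation: [0.211, 0.977, 0.0, 0.0]
wrist_force: [0.8, -0.2, -0.4]
finger_gap: 1.0
finger_force: 0.0
time_s: 2.08
tcp_pos: [0.4491, 0.2616, 0.2314]
orientation: [0.211, 0.977, 0.0, 0.0]
wrist_force: [0.3, -0.4, 0.3]
finger_gap: 0.998
finger_force: 0.0
```

```bash
python3 -m crank '[[-0.8,-0.8,0,0,0,0],[-0.8,-0.8,0,0,0,0],[0,0,0,0,0,-0.9],[0,0,0,0,0,-0.9],[0,0,0,0,0,-0.9]]'
python3 -m crank '[[0,0,0,0,0,0],[0,0,0,0,0,0]]'
python3 - <<'E'
from h import *
c=cam("wrist");save("w1.png",c[0]);print(c[1].tolist(),c[2],c[3],c[4].round(3).tolist())
np.savez("w1.npz",*[np.array(x) for x in c])
E
```

```text
time_s: 2.7
tcp_pos: [0.4647, 0.22, 0.2314]
orientation: [0.07, 0.998, 0.0, 0.0]
wrist_force: [-0.8, 0.4, 0.3]
finger_gap: 1.0
finger_force: 0.0
time_s: 2.95
tcp_pos: [0.4647, 0.2204, 0.2313]
orientation: [0.073, 0.997, 0.0, 0.0]
wrist_force: [-0.9, -0.8, 0.1]
finger_gap: 1.001
finger_force: 0.0
[[355.7368787365476, 0.0, 318.7960001068192], [0.0, 355.7368787365476, 236.59540224222624], [0.0, 0.0, 1.0]] 0.0007666456050041768 [0.3830278  0.23159527 0.37416102] [[0.145, 0.939, 0.313], [0.989, -0.138, -0.046], [-0.0, 0.316, -0.949]]
```

View pics/w1.png

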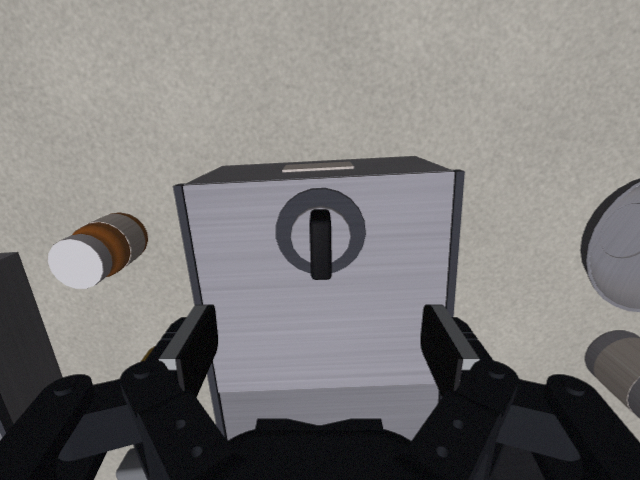

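The wrist view shows the disc centred at about (321,231), with the bar nearly upright from (320,210) to (321,279). The cover's near edge runs from (190,183) to (457,171).

Run:
```python
from h import *
z=np.load("w1.npz");c=[z[k] for k in z.files];g=cv2.cvtColor(c[0],cv2.COLOR_RGB2GRAY)
sub=np.zeros_like(g);sub[186:300,260:380]=g[186:300,260:380]
for nm,t,h in(("disc",110,.125),("bar",40,.163)):
    m=((sub<t)&(sub>0)).astype('uint8')
    n,l,st,ce=cv2.connectedComponentsWithStats(m);i=1+st[1:,4].argmax();k=(l==i)
    print(nm,st[i],ce[i])
    if nm=="disc":
        u0,u1=st[i][0],st[i][0]+st[i][2]-1;vt=st[i][1]
        a=onz(c,u0,231,h);b=onz(c,u1,231,h);t=onz(c,(u0+u1)/2,vt,h);print((a+b)/2,np.linalg.norm(a-b),"top",t)
    else:
        # top face far/near ends by row widths
        ys,xs=np.where(k);rows=np.unique(ys)
        for y in rows[::8]: print(y,xs[ys==y].min(),xs[ys==y].max())
        f=np.polyfit(ys,xs,1);y0,y1=rows[0],rows[-1]
        # far edge (image bottom) top-face end is z=.163
        p=[onz(c,np.polyval(f,y),y,.163) for y in(y0,y1)];d=p[1]-p[0];print(p,np.degrees(np.arctan2(d[1],d[0])))
def L(p,q,h=.111):
    p,q=onz(c,*p,h),onz(c,*q,h);d=q-p;print(p.round(4),q.round(4),np.degrees(np.arctan2(d[1],d[0])))
L((186,184),(215,388));L((454,171),(442,305));L((190,183),(457,171))
```

```text
disc [ 276  188   90   92 4855] [320.22966014 230.47621009]
[0.46104552 0.22134623 0.125     ] 0.06536137526934167 top [0.42953972 0.22592405 0.125     ]
bar [ 310  210   22   70 1382] [320.40520984 244.33357453]
210 313 327
218 311 329
226 310 330
234 311 330
242 311 330
250 311 330
258 311 330
266 311 331
274 312 330
[array([0.4357844 , 0.22443142, 0.163     ]), array([0.48164499, 0.21851641, 0.163     ])] -7.3493322624602975
[0.4147 0.1271 0.111 ] [0.5995 0.1044 0.111 ] -7.001078248489172
[0.4339 0.3244 0.111 ] [0.5441 0.3116 0.111 ] -6.636738758283304
[0.4144 0.1303 0.111 ] [0.4343 0.3266 0.111 ] 84.21917064871072
```

```bash
python3 -m crank '[[0.1,0.05,1,0,0,-0.1],[0,0,1,0,0,0],[0,0,1,0,0,0],[0,0,1,0,0,0],[0,0,1,0,0,0]]' 0.7
python3 -m crank '[[0,0,0,0,0,0],[0,0,0,0,0,0],[0,0,0,0,0,0],[0,0,0,0,0,0],[0,0,0,0,0,0]]' 0 50
python3 -m crank '[[0,0,0,0,0,0],[0,0,0,0,0,0]]'
python3 - <<'E'
from h import *
c=cam("wrist");save("w2.png",c[0]);print(bot.read_state()["wrist_torque"])
E
```

```text
time_s: 3.62
tcp_pos: [0.4629, 0.2221, 0.1307]
orientation: [0.067, 0.998, 0.0, 0.0]
wrist_force: [0.3, 0.1, -0.1]
finger_gap: 0.705
finger_force: 0.0
time_s: 4.25
tcp_pos: [0.4632, 0.2218, 0.1322]
orientation: [0.066, 0.998, 0.0, 0.001]
wrist_force: [-0.4, -3.1, 6.5]
finger_gap: 0.156
finger_force: 49.8
time_s: 4.5
tcp_pos: [0.4631, 0.2218, 0.1322]
orientation: [0.066, 0.998, 0.0, 0.0]
wrist_force: [-0.8, -2.6, 6.9]
finger_gap: 0.154
finger_force: 49.8
[-0.52862398  0.2465074   0.07420351]
```

View pics/w2.png

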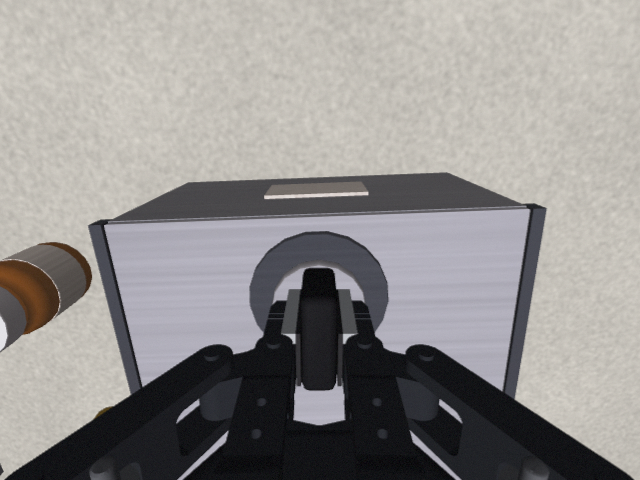

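The bar is centred between the pads, and there is only a light contact on the disc. I'll ease up 2 mm and turn.

```bash
python3 -m crank '[[0,0,-0.1,0,0,0.5],[0,0,0,0,0,1],[0,0,0,0,0,1],[0,0,0,0,0,1],[0,0,0,0,0,1]]'
python3 -m crank '[[0,0,0,0,0,1],[0,0,0,0,0,1],[0,0,0,0,0,1],[0,0,0,0,0,1],[0,0,0,0,0,1]]'
python3 -m crank '[[0,0,0,0,0,1],[0,0,0,0,0,1],[0,0,0,0,0,1],[0,0,0,0,0,1],[0,0,0,0,0,0]]'
python3 - <<'E'
from h import *
s=bot.read_state();print(s["wrist_torque"],s["qpos"],R.from_quat(s["orientation"]).as_matrix().round(3))
E
```

```text
time_s: 5.18
tcp_pos: [0.4634, 0.2226, 0.1325]
orientation: [0.3, 0.954, 0.0, 0.0]
wrist_force: [4.8, 2.1, -20.9]
finger_gap: 0.155
finger_force: 51.5
time_s: 5.8
tcp_pos: [0.4642, 0.2232, 0.1325]
orientation: [0.536, 0.844, 0.001, 0.001]
wrist_force: [7.4, 3.9, -24.0]
finger_gap: 0.151
finger_force: 51.0
time_s: 6.42
tcp_pos: [0.465, 0.2233, 0.1325]
orientation: [0.699, 0.715, 0.002, 0.001]
wrist_force: [9.4, 3.1, -27.1]
finger_gap: 0.154
finger_force: 50.8
[ 0.76715248 -2.24866408 -0.07271182] [-0.80651632  0.52213659  0.35343786  2.18337461 -0.37321454  0.48821242
 -0.14255388] [[-0.022  1.     0.004]
 [ 1.     0.022  0.   ]
 [ 0.     0.004 -1.   ]]
```

```bash
python3 -m crank '[[0.03,0.1,0.07,0,0,0.7],[0,0,0,0,0,0.7],[0,0,0,0,0,0],[0,0,0,0,0,0]]'
python3 - <<'E'
from h import *
s=bot.read_state();print(s["wrist_torque"],s["wrist_force"],R.from_quat(s["orientation"]).as_matrix().round(3))
E
python3 -m crank '[[0,0,0,0,0,0.6],[0,0,0,0,0,0],[0,0,0,0,0,0]]'
python3 - <<'E'
from h import *
s=bot.read_state();print(s["wrist_torque"],s["wrist_force"],R.from_quat(s["orientation"]).as_matrix().round(3))
c=cam("wrist");save("w3.png",c[0])
E
```

```text
time_s: 6.92
tcp_pos: [0.4654, 0.2234, 0.1323]
orientation: [0.748, 0.663, 0.001, 0.0]
wrist_force: [2.3, 1.0, 1.6]
finger_gap: 0.149
finger_force: 55.3
[ 0.18644835 -0.44422244  0.653352  ] [2.34593001 1.02950885 1.58872314] [[ 0.12   0.993  0.001]
 [ 0.993 -0.12   0.001]
 [ 0.001  0.001 -1.   ]]
time_s: 7.3
tcp_pos: [0.4654, 0.2233, 0.1323]
orientation: [0.768, 0.64, 0.001, 0.0]
wrist_force: [2.1, 1.5, 5.9]
finger_gap: 0.154
finger_force: 72.8
[ 0.28329649 -0.49481878  1.77021422] [2.0743346  1.51457688 5.8779519 ] [[ 0.18   0.984  0.001]
 [ 0.984 -0.18   0.001]
 [ 0.001  0.001 -1.   ]]
```

View pics/w3.png

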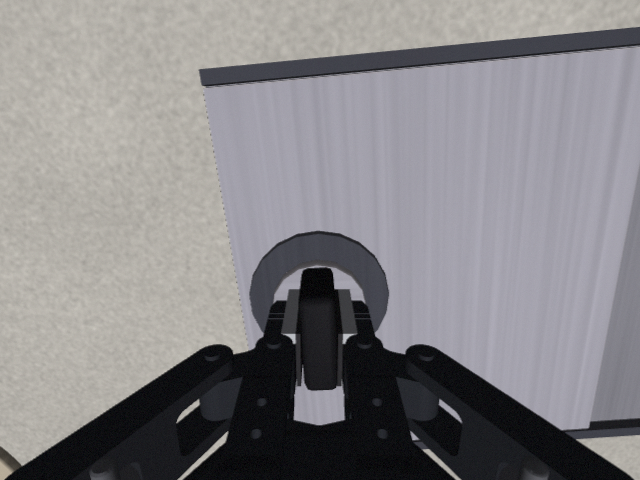

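The knob is against its stop: torque rises to 1.8 N m and the bar is square to the side rails. I'll ease the torque and slide.

```bash
python3 -m crank '[[0,0,0,0,0,-0.4],[0.02,0.5,0,0,0,0],[0.02,0.5,0,0,0,0],[0.02,0.5,0,0,0,0],[0.02,0.5,0,0,0,0]]'
python3 -m crank '[[0.02,0.5,0,0,0,0],[0.02,0.5,0,0,0,0],[0.02,0.5,0,0,0,0],[0.02,0.5,0,0,0,0],[0,0,0,0,0,0]]'
python3 - <<'E'
from h import *
s=bot.read_state();print(s["wrist_torque"],s["wrist_force"],R.from_quat(s["orientation"]).as_matrix().round(3))
E
```

```text
time_s: 7.98
tcp_pos: [0.5044, 0.2196, 0.1322]
orientation: [0.755, 0.655, 0.0, -0.001]
wrist_force: [-1.1, 4.1, 7.8]
finger_gap: 0.154
finger_force: 59.8
time_s: 8.6
tcp_pos: [0.5455, 0.2157, 0.1323]
orientation: [0.755, 0.655, 0.001, -0.0]
wrist_force: [1.8, 5.4, 4.8]
finger_gap: 0.149
finger_force: 59.5
[ 0.87470509 -0.43107594  1.16131815] [1.80992378 5.35352182 4.81856794] [[ 0.141  0.99   0.001]
 [ 0.99  -0.141  0.002]
 [ 0.002  0.001 -1.   ]]
```

```bash
python3 -m crank '[[0.04,0.5,0,0,0,0],[0.04,0.5,0,0,0,0],[0.04,0.5,0,0,0,0],[0.02,0.25,0,0,0,0],[0,0,0,0,0,0]]'
python3 -m crank '[[0,0.15,0,0,0,0],[0,0,0,0,0,0]]'
python3 -m crank '[[0,0.15,0,0,0,0],[0,0,0,0,0,0]]'
```

```text
time_s: 9.22
tcp_pos: [0.5799, 0.2125, 0.1323]
orientation: [0.756, 0.655, 0.0, -0.0]
wrist_force: [1.0, 1.3, 6.1]
finger_gap: 0.154
finger_force: 60.0
time_s: 9.48
tcp_pos: [0.58, 0.2125, 0.1322]
orientation: [0.755, 0.655, -0.001, -0.002]
wrist_force: [-7.0, 2.1, 14.6]
finger_gap: 0.154
finger_force: 60.6
time_s: 9.72
tcp_pos: [0.5802, 0.2124, 0.1321]
orientation: [0.755, 0.656, -0.003, -0.004]
wrist_force: [-17.0, 2.6, 22.0]
finger_gap: 0.153
finger_force: 61.5
```

Force builds to 17 N with no travel after 115 mm, so the cover is at its stop. I'll ease off, release and lift.

```bash
python3 -m crank '[[0,-0.2,0,0,0,-0.15],[0,0,0,0,0,0]]'
python3 -m crank '[[0,0,0,0,0,0],[0,0,0,0,0,0],[0,0,0,0,0,0],[0,0,0,0,0,0]]' 0.6
python3 -m crank '[[0,0,-0.5,0,0,0],[0,0,-1,0,0,0],[0,0,-1,0,0,0],[0,0,-1,0,0,0],[0,0,-1,0,0,0]]'
python3 -m crank '[[0,0,-1,0,0,0],[0,0,0,0,0,0],[0,0,0,0,0,0]]'
python3 - <<'E'
from h import *
c=cam("wrist");t=cam("top");save("end.png",np.hstack([cv2.resize(c[0],(400,300)),cv2.resize(t[0],(400,300))]))
save("w4.png",c[0]);np.savez("w4.npz",*[np.array(x) for x in c])
E
```

```text
time_s: 9.98
tcp_pos: [0.58, 0.2125, 0.1323]
orientation: [0.75, 0.661, -0.001, -0.001]
wrist_force: [-4.1, 1.6, 10.4]
finger_gap: 0.151
finger_force: 57.2
time_s: 10.48
tcp_pos: [0.5815, 0.2118, 0.1317]
orientation: [0.751, 0.66, -0.0, -0.0]
wrist_force: [0.1, -0.2, 1.2]
finger_gap: 0.603
finger_force: 0.0
time_s: 11.1
tcp_pos: [0.5815, 0.2119, 0.2233]
orientation: [0.751, 0.661, 0.0, 0.0]
wrist_force: [-0.5, -0.5, 0.2]
finger_gap: 0.602
finger_force: 0.0
time_s: 11.48
tcp_pos: [0.5812, 0.212, 0.2416]
orientation: [0.751, 0.661, -0.0, -0.0]
wrist_force: [0.2, -0.1, 0.5]
finger_gap: 0.605
finger_force: 0.0
```

View pics/w4.png

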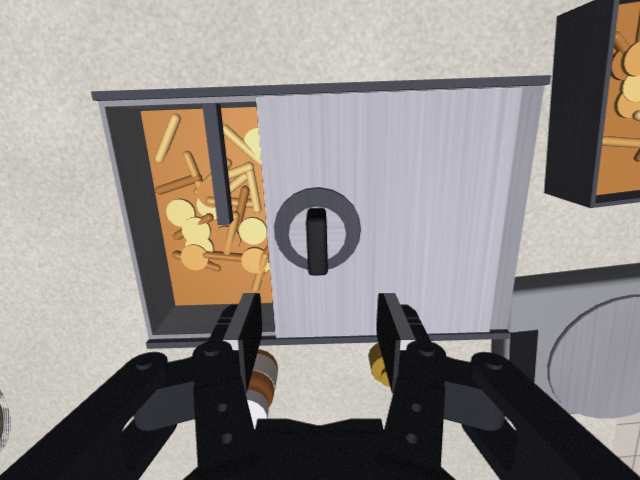

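View pics/end.png

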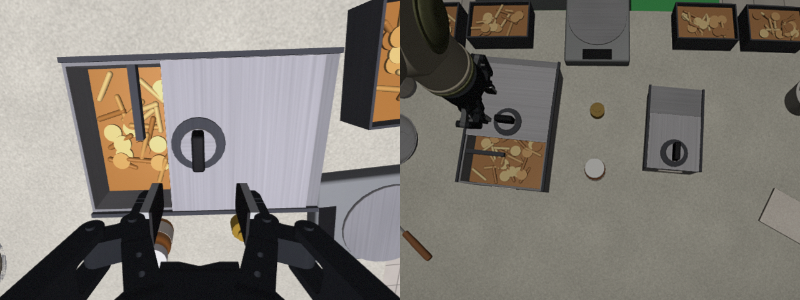

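The pictures show the cover fully back with the herbs exposed. The knob at (317,230) has its bar parallel to the cover's near edge, from (257,97) to (275,338), and the small case is untouched. One quick check of the bar angle, then I'll hand in.

Run:
```python
from h import *
z=np.load("w4.npz");c=[z[k] for k in z.files];g=cv2.cvtColor(c[0],cv2.COLOR_RGB2GRAY)
sub=np.full_like(g,255);sub[225:290,290:345]=g[225:290,290:345]
ys,xs=np.where(sub<40);f=np.polyfit(ys,xs,1)
def A(p,q,h):
    d=onz(c,*q,h)-onz(c,*p,h);return np.degrees(np.arctan2(d[1],d[0]))
b=A((np.polyval(f,230),230),(np.polyval(f,272),272),.163);e=A((257,97),(275,338),.111);r=A((93,95),(549,78),.112)
print("bar",b,"edge",e,"rail",r)
if abs(b-r+90)<4: print(bot.finish_job())
```

```text
bar -94.54761427183578 edge -95.86181442555747 rail -5.336142142717218
the job is handed in; nothing more can be done
None
```

I turned the larger case's knob a quarter turn clockwise to its stop, slid the cover fully back (115 mm, against its stop) and released it; the smaller case was left latched, and I handed the job in at about 11.6 s.

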